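Run the brake-gauge carriage home against its stop

TASK

Press the lock button on the gauge carriage and, keeping it pressed, push the carriage along its bed until it is fully home against the end stop. Then let the button spring back up so the carriage is locked there. Leave everything else on the table and on the bed where it is: nothing is to be knocked about or picked up.

Things in the scene. Friction and masses are not known exactly. Their poses are not given: they have to be found in the camera images.
- bed: grey cast-iron slide bed fixed to the table, 16 mm high; the carriage slides along the bed's own +y, on its centre line x = 0. It reaches from -195 to +235 mm in y, -65 to +145 mm in x; beyond x = +60 mm is a flat shelf with small loose fittings on it. Origin on the table surface.
- carriage (a joint): travel of the gauge carriage along the bed's +y, in m (larger is nearer the end stop). While the button is up a toothed lock under it holds the carriage (it has up to 10 mm of play at the start); with the button down it slides with about 3 N of drag, 120 to 190 mm to the stop. It is 110 mm wide (x), 170 mm long (y).
- lock_button (a joint): how far the lock button is pressed down, in m: 0 up (carriage locked), 0.008 fully down. It takes about 5 N to start it and 8 N to hold it fully down; pressed 4 mm or more the carriage is free. Let go, it springs up and locks the carriage at the next gap between teeth (16 mm apart); at the stop it comes fully up only if the carriage is home within about 2 mm.
- button_top (a point): centre of the top of the lock button, a dark steel ribbed pad 60 mm (bed x) by 46 mm (bed y) on the carriage's low rear deck (70 mm long, top 38 mm above the table); its top is 47 mm above the table when up, 39 mm when fully pressed. It moves with carriage and button; axes as the bed's.
- nose (a point): centre of the carriage's front (+y) face, which meets the stop; 41 mm above the table; axes as the bed's; 127 mm ahead of the button's centre. The front 100 mm of the carriage is a raised block (top 64 mm above the table) with a face-up black-dialled gauge 96 mm across (top 78 mm). Its upright rear face is 4 mm ahead of the button's +y edge: a fingertip on the button can push on it.
- stop_face (a point): point on the end stop's face that the carriage meets, 41 mm above the table, axes as the bed's. The stop is a grey cast block 110 x 36 x 40 mm clamped across the bed, two steel bolts and a brass plug on top; where along the bed varies. The carriage is home when nose and this point have the same y in the bed's axes.
- plug_a_mid (a point): steel test plug, 44 mm tall, 32 mm head upward, standing on the bed's shelf: a loose bystander to be left where it stands; this point is on its axis, half-way up
- plug_b_mid (a point): the other, like steel test plug: a loose bystander to be left where it stands; this point is on its axis, half-way up
- snubber_mid (a point): brass pressure snubber, 50 mm tall, 34 mm across, standing on the bed's shelf: a loose bystander to be left where it stands; this point is on its axis, half-way up
- valve_mid (a point): squat zinc valve body 110 x 70 x 76 mm standing on a free-turning steel turntable plate (220 mm across, top 25 mm above the table) left of the bed: a loose bystander; this point is 35 mm above its foot
- union_mid (a point): brass pipe union, 55 mm tall, 48 mm across, standing on the table: a loose bystander to be left where it stands; this point is on its axis, half-way up
- jar_mid (a point): amber grease jar, 75 mm tall, 68 mm across, standing on the table: a loose bystander to be left where it stands; this point is on its axis, half-way up
- spanner_grip (a point): steel spanner 200 mm long lying on the table right of the bed: a loose bystander; this point is on its handle

How it is judged:
On the way, in this order (a step that is already met when the one before it is completed fails the run):
1. the lock button is pressed while the carriage is still well short of the stop (value of joint lock_button above 0.0035 m and y of nose in the frame of stop_face below -0.09 m), for 0.1 s.
2. the carriage is home against the stop with the button still held down (value of joint lock_button above 0.003 m and y of nose in the frame of stop_face above -0.003 m), for 0.1 s.
At the end, for the whole second after the job is handed in: the carriage's nose is within 3 mm of the end stop, at rest, the lock button is up again (within 1.5 mm), and every loose fitting is within 30 mm of where it stood (y of nose in the frame of stop_face above -0.003 m and value of joint lock_button below 0.0015 m and velocity of joint carriage between -0.005 and 0.005 m/s and not (distance of plug_a_mid from where it was at the start of the episode above 0.03 m) and not (distance of plug_b_mid from where it was at the start of the episode above 0.03 m) and not (distance of snubber_mid from where it was at the start of the episode above 0.03 m) and not (distance of valve_mid from where it was at the start of the episode above 0.03 m) and not (distance of union_mid from where it was at the start of the episode above 0.03 m) and not (distance of jar_mid from where it was at the start of the episode above 0.03 m) and not (distance of spanner_grip from where it was at the start of the episode above 0.03 m)); the robot touches nothing.
It fails at once if the lock button is let up part-way along (value of joint lock_button below 0.002 m and y of nose in the frame of stop_face between -0.1 and -0.006 m).
It fails at once if a loose fitting is shifted by more than 30 mm (distance of any of plug_a_mid, plug_b_mid, snubber_mid, valve_mid, union_mid, jar_mid, spanner_grip from where it was at the start of the episode above 0.03 m).
It fails at once if a loose fitting is lifted (height (world z) of any of plug_a_mid, plug_b_mid above 0.05 m or height (world z) of snubber_mid above 0.053 m or height (world z) of valve_mid above 0.072 m or height (world z) of union_mid above 0.039 m or height (world z) of jar_mid above 0.049 m or height (world z) of spanner_grip above 0.03 m).
It also fails if it takes over 40 s, if anything falls off the work surface, if the arm or the gripper's body presses on something with over 40 N, if the wrist force passes 120 N, or if a joint passes its speed limit or range.

ROBOT

A 7-joint arm with a two-finger parallel gripper is mounted at the origin on the work surface. World frame = base frame: x ahead of the robot, y to its left, z up, the work surface at z = 0. Lengths are in m, angles in rad, forces in N, time in s.
With the tool pointing down it reaches from about 0.375 to 0.925 m from the base axis. Payload 3.1 kg.
Tool frame: the origin (TCP) lies midway between the tips of the shut fingers; the grasp point (between the pads) lies env.hold_point_z behind it (env.hold_point_z is the distance from the TCP to the grasp point, in m); z points along the fingers, y is the line along which they close (so a half turn about z gives the same grasp; the last joint's range is limited). The gripper opens to 85 mm and grips with 20 to 120 N. Pads are 22 mm wide; open, the fingers measure 114 mm over their backs; the gripper's body (76 mm by 85 mm) begins 54 mm behind the grasp point. The pads swing forward as they close: fully open they stand 13 mm farther back than shut.
Start: joints at [1.051, 0.383, 0.044, 1.598, -0.018, 1.161, -0.05], TCP at [0.266, -0.593, 0.231] pointing down, gripper open.
Joint ranges: [-2.61, 2.61], [-0.41, 2.15], [-1.48, 1.57], [0, 2.5], [-1.57, 4.71], [0.05, 1.97], [-2.85, 2.85]. Speed limits (rad/s): [2.79, 2.79, 3.14, 3.14, 3.14, 3.14, 3.14].

INTERFACE

Orientations are given as a 3x3 rotation matrix whose columns are the frame's x, y, z axes.
In Python, from cell import env gives the robot as it stands.
- The arm moves only by the tool apply_moves, never from a script. Its argument "targets" is a list of rows, each an object with "linear": the shift along the world's x, y, z in units of 0.2 m (1.0 is 0.2 m), a list of three; "dr": the turn, a rotation vector about the world's x, y, z in units of 60 degrees (1.0 is 60 degrees), a list of three; "fingers": the closure in counts, from 0 (fully open) to 255 (shut). In form: [{"linear": [dx, dy, dz], "dr": [ax, ay, az], "fingers": fingers}, ...]. A call has 1 to 12 rows; each row is the pose to reach, as a shift and turn from the pose commanded when the call began; what a row does not reach only later rows make up. A row lasts 1/8 s, in which the tool goes at most 62.5 mm and 10.7 degrees, less where a joint would pass 70% of its speed; a pose out of reach is approached as far as the arm can. A call with a number of a shift or a turn outside -1 to 1 is refused whole. A call with a gripper value outside its range is refused whole. The fingers move at their own pace and stop on an object; "newtons" is the grip in N (left out, the last holds). Time passes only in rows, so rows that repeat a pose let the fingers close. It gives the time, the measured TCP pose, the force, the opening and the grip force at its end, in the units of the state.
- env.state(): the state, without advancing time (a new reading comes with each control period).
- env.grab_frame(name): name is "side" or "top" or "wrist"; returns (picture, depth): 480x640x3 uint8, red, green, blue; 480x640 float32, m along the optical axis (not along the pixel's ray), 0 where there is no reading.
- env.camera_params(name): a dict with "fx", "fy", "cx", "cy" (pixels), "k1" (the pictures are not rectified: a ray, as slopes to the right and down, at radius r is drawn at 1 + k1 r^2 times it, then the intrinsics apply), "T" (4x4, takes a point from camera to world coordinates); the wrist camera has in their place "hand_eye" (4x4, takes a point from camera to tool coordinates, whose origin is the TCP and whose axes are the flange's). Camera axes: x right, y down, z forward; pixel columns grow to the right and rows downward; lengths in m; the calibration is good to about 2 mm. A picture is of the moment at which its call begins: read the wrist's pose just before it. camera_params takes no time and is no camera call.
- env.sign_off(): hands the job in; it is judged then, once.
The state is a dict: "t": time; "qpos": joint angles; "qd": joint speeds; "joint_efforts": joint torques, N m; "position": TCP position; "orientation": TCP orientation; "ft_force": force on the tool from outside, world axes, zero at the start; "ft_torque": the same for the moment, N m; "width": opening from 0.0 (shut) to 1.0 (fully open); "grip_force": force on a finger pad.
Only numpy, scipy, OpenCV 4.12 (cv2) and the standard library are available. Lean on these libraries where they do the work, as an engineer would, in place of code of your own. Each camera call takes 0.05 s, during which the arm holds its last target. There are 200 camera calls.

## Working session

There is one attempt and no reset: what is moved stays moved. The work goes in short steps, Python scripts to look and compute and a tool call to move; the robot and the scene stay as the last step left them, time stands still between calls to the robot, and variables do not carry over. Pictures are saved under pics/ and viewed, at most 10 in all, crops included, and the job is handed in when it is done.

Besides the shell and the picture viewer there is one more tool, called after ">>>" as name([rows], argument=value, ...), one row to a line, values as JSON. apply_moves: Moves the arm, as the interface text tells. Its arguments: {"type":"object","properties":{"targets":{"type":"array"},"newtons":{"type":"number"}},"required":["targets"]}

```bash
mkdir -p pics; python3 - <<'E'
from cell import env
import cv2, numpy as np
for n in("top","side"):
    p,d=env.grab_frame(n); cv2.imwrite(f"pics/{n}1.png",p[:,:,::-1]); np.save(f"pics/{n}1.npy",d)
    c=env.camera_params(n); print({k:(np.round(v,4).tolist()) for k,v in c.items()})
s=env.state(); print(s["t"],s["position"],np.round(s["orientation"],3).tolist(),env.hold_point_z,s["ft_force"])
E
```

```text
{'fx': 559.6118, 'fy': 559.6118, 'cx': 327.9811, 'cy': 235.5586, 'k1': 0.0295, 'T': [[0.0154, -0.983, 0.1827, 0.2596], [-0.9997, -0.012, 0.0195, 0.0092], [-0.017, -0.183, -0.983, 1.4519], [0.0, 0.0, 0.0, 1.0]]}
{'fx': 464.9467, 'fy': 464.9467, 'cx': 319.0771, 'cy': 243.0262, 'k1': -0.0757, 'T': [[-0.8478, -0.2843, 0.4478, -0.061], [-0.5298, 0.4938, -0.6896, 0.9045], [-0.0251, -0.8218, -0.5692, 0.793], [0.0, 0.0, 0.0, 1.0]]}
0.1 [ 0.2657584  -0.59223788  0.22998649] [[0.912, 0.409, -0.001], [0.41, -0.912, 0.002], [-0.0, -0.002, -1.0]] 0.0187 [ 0.05894348 -0.47571009  0.33912363]
```

View pics/top1.png

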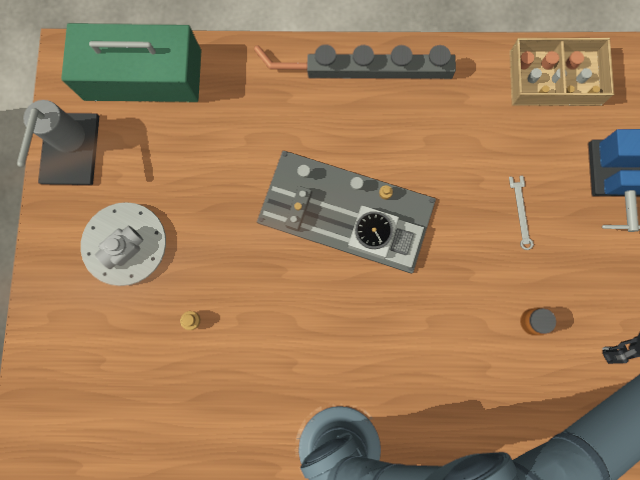

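View pics/side1.png

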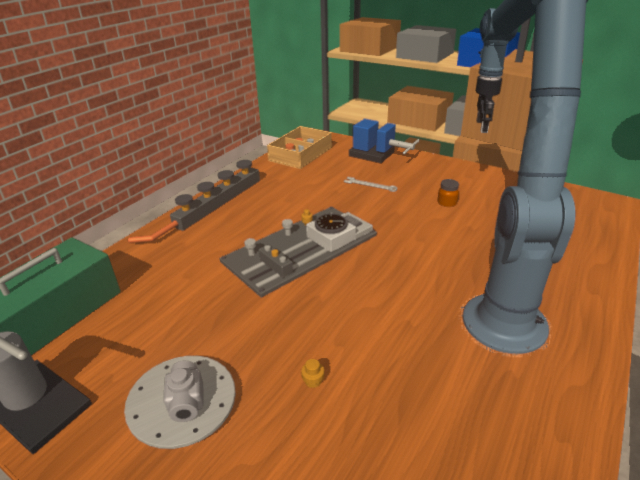

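The top view shows bed corners at about (284,152), (438,199), (412,272) and (258,222). The button is near (403,240), the gauge near (374,230) and the stop near (299,208). The shelf fittings are on the far side, and the path in from the button side is clear.

```bash
cat > h.py <<'E'
import numpy as np, cv2
from cell import env
def pix2w(n,uv,z,T=None):
    c=env.camera_params(n); T=c["T"] if T is None else T
    x=(uv[0]-c["cx"])/c["fx"]; y=(uv[1]-c["cy"])/c["fy"]; a,b=x,y
    for _ in range(20):
        s=1+c["k1"]*(a*a+b*b); a,b=x/s,y/s
    r=T[:3,:3]@[a,b,1]; o=T[:3,3]
    return o+r*(z-o[2])/r[2]
E
python3 - <<'E'
from h import *
C=[pix2w("top",p,.016) for p in [(284,152),(438,199),(412,272),(258,222)]]
print(np.round(C,4).tolist())
loc=np.array([[145,235],[145,-195],[-65,-195],[-65,235]])/1e3
P=np.array(C)[:,:2]; a=loc-loc.mean(0); b=P-P.mean(0)
th=np.arctan2((a[:,0]*b[:,1]-a[:,1]*b[:,0]).sum(),(a*b).sum())
R=np.array([[np.cos(th),-np.sin(th)],[np.sin(th),np.cos(th)]]); o=P.mean(0)-R@loc.mean(0)
print("yaw",np.degrees(th),"o",o,"res",np.round((a@R.T-b)*1e3,1).tolist())
for n,p,z in [("button",(403,240),.047),("gauge",(374,230),.078),("stop",(298,207),.056)]:
    w=pix2w("top",p,z); print(n,np.round(w,4),np.round(R.T@(w[:2]-o),4))
print(R.tolist())
p=cv2.imread("pics/top1.png")[140:285,245:450]; cv2.imwrite("pics/crop1.png",cv2.resize(p,None,fx=3.8,fy=3.8,interpolation=2))
E
```

```text
[[0.7534, 0.1594, 0.016], [0.6279, -0.2502, 0.016], [0.4339, -0.1798, 0.016], [0.5606, 0.2221, 0.016]]
yaw -17.592651120320124 o [ 0.54978217 -0.01910409] res [[5.6, 1.7], [1.2, 1.4], [-5.1, -5.6], [-1.7, 2.5]]
button [ 0.5117 -0.1539  0.047 ] [ 0.0044 -0.14  ]
gauge [ 0.5306 -0.0783  0.078 ] [-0.0004 -0.0622]
stop [0.5927 0.1149 0.056 ] [0.0004 0.1407]
[[0.9532294425635851, 0.30224762998229915], [-0.30224762998229915, 0.9532294425635851]]
```

View pics/crop1.png

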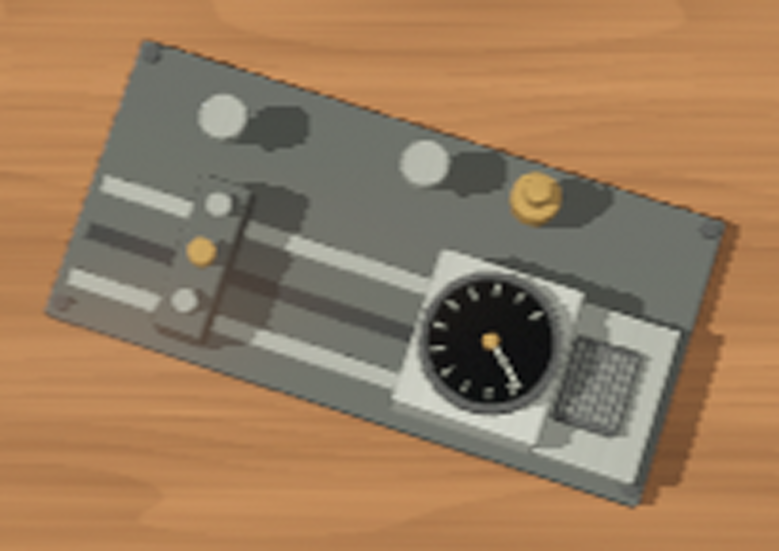

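The crop puts the button centre at about (403,241.6) and confirms the bed yaw of about -17.6°. I estimate the button at world (0.508, -0.153), with about 136 mm of travel. I'll shut the fingers and move above the button.

>>> apply_moves([
  {"linear": [0.16,0.25,0],"dr": [0,0,0.1],"fingers": 255},
  {"linear": [0.32,0.5,0],"dr": [0,0,0.2],"fingers": 255},
  {"linear": [0.5,0.75,0],"dr": [0,0,0.3],"fingers": 255},
  {"linear": [0.65,1.0,0],"dr": [0,0,0.4],"fingers": 255},
  {"linear": [0.65,1.0,0],"dr": [0,0,0.4],"fingers": 255},
])

```text
t: 0.72
position: [0.4005, -0.3862, 0.2309]
orientation: [[0.658, 0.753, 0.001], [0.753, -0.658, 0.003], [0.003, -0.001, -1.0]]
ft_force: [-0.3, 0.2, -0.0]
width: 0.002
grip_force: 0.0
```

>>> apply_moves([
  {"linear": [0.15,0.3,0],"dr": [0,0,0.1],"fingers": 255},
  {"linear": [0.3,0.6,0],"dr": [0,0,0.2],"fingers": 255},
  {"linear": [0.45,0.9,0],"dr": [0,0,0.3],"fingers": 255},
  {"linear": [0.5,1.0,0],"dr": [0,0,0.405],"fingers": 255},
  {"linear": [0.5,1.0,0],"dr": [0,0,0.405],"fingers": 255},
  {"linear": [0.5,1.0,0],"dr": [0,0,0.405],"fingers": 255},
])

```text
t: 1.48
position: [0.4951, -0.1956, 0.2308]
orientation: [[0.304, 0.953, -0.001], [0.953, -0.304, -0.001], [-0.002, -0.001, -1.0]]
ft_force: [-0.3, -0.8, -0.1]
width: -0.001
grip_force: 0.0
```

```bash
python3 - <<'E'
from h import *
s=env.state(); p,d=env.grab_frame("wrist"); cv2.imwrite("pics/w1.png",p[:,:,::-1])
T=np.eye(4);T[:3,:3]=s["orientation"];T[:3,3]=s["position"];T=T@env.camera_params("wrist")["hand_eye"]
np.savez("pics/w1.npz",T=T,d=d)
print(s["t"],s["position"],np.round(s["orientation"],3).tolist(),s["ft_force"],s["width"]); print(np.round(T,3).tolist())
E
```

```text
1.475 [ 0.49508426 -0.19564912  0.23084846] [[0.304, 0.953, -0.001], [0.953, -0.304, -0.001], [-0.002, -0.001, -1.0]] [-0.25565123 -0.81517481 -0.05800139] -0.0006367786394449416
[[0.953, -0.288, -0.098, 0.52], [-0.304, -0.903, -0.305, -0.117], [-0.001, 0.32, -0.947, 0.373], [0.0, 0.0, 0.0, 1.0]]
```

View pics/w1.png

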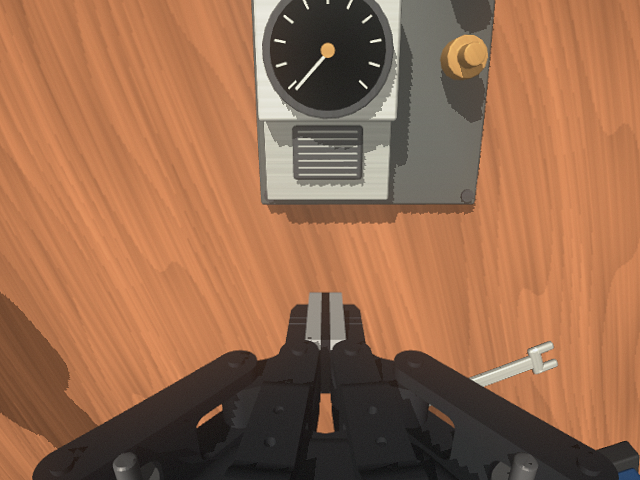

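The wrist view shows the button at columns 293–362 and rows 125–181 (centre about (328,153)), the gauge centre at (328,50) and the snubber at (465,57). The linkage spreads out behind the shut fingers, so I'll check clearance to the shelf fittings.

```bash
python3 - <<'E'
from h import *
f=np.load("pics/w1.npz");T=f["T"];d=f["d"]
bx=np.array([.9527,-.3040]);by=np.array([.3040,.9527]);o=np.array([.5498,-.0191])
def show(n,w): print(n,np.round(w,4),"bed",np.round([bx@(w[:2]-o),by@(w[:2]-o)],4))
for n,p,z in [("button",(328,153),.047),("gauge",(328,50),.078),("snub",(475,53),.066)]: show(n,pix2w("wrist",p,z,T))
for n,p,z in [("plugR",(245+424/3.8,140+162/3.8),.06),("plugL",(245+222/3.8,140+115/3.8),.06),("snub",(245+540/3.8,140+190/3.8),.066)]: show(n,pix2w("top",p,z))
# finger cloud in tool coords
H=env.camera_params("wrist")["hand_eye"];c=env.camera_params("wrist")
v,u=np.mgrid[280:480:4,0:640:4];z=d[v,u];m=(z>0)&(z<.25);z=z[m]
P=np.c_[(u[m]-c["cx"])/c["fx"]*z,(v[m]-c["cy"])/c["fy"]*z,z,np.ones(m.sum())]@H.T
for a in range(-90,10,10):
    q=P[(P[:,2]>a/1e3)&(P[:,2]<=(a+10)/1e3)]
    if len(q): print("toolz",a,"y",np.round([q[:,1].min(),q[:,1].max()],3),"x",np.round([q[:,0].min(),q[:,0].max()],3))
E
```

```text
button [ 0.5108 -0.1525  0.047 ] bed [ 0.0034 -0.139 ]
gauge [ 0.5338 -0.0792  0.078 ] bed [ 0.003  -0.0621]
snub [ 0.64   -0.1118  0.066 ] bed [ 0.1141 -0.0609]
plugR [ 0.6578 -0.0346  0.06  ] bed [0.1076 0.018 ]
plugL [0.6894 0.103  0.06  ] bed [0.0959 0.1588]
snub [ 0.6374 -0.1124  0.066 ] bed [ 0.1118 -0.0623]
toolz -90 y [-0.057  0.056] x [0.007 0.02 ]
toolz -80 y [-0.054  0.053] x [-0.006  0.019]
toolz -70 y [-0.047  0.048] x [-0.007  0.019]
toolz -60 y [-0.041  0.039] x [-0.009  0.015]
toolz -50 y [-0.033  0.032] x [-0.01   0.015]
toolz -40 y [-0.016  0.013] x [-0.01   0.013]
toolz -30 y [-0.014  0.012] x [0.007 0.013]
toolz -20 y [-0.013  0.013] x [0.007 0.012]
toolz -10 y [-0.012  0.012] x [0.007 0.011]
```

Both measurements agree: the button is at (0.511, -0.1525) and the linkage clears the shelf fittings. I'll come down 12 mm ahead of the button centre.

>>> apply_moves([
  {"linear": [0.097,0.272,-0.2],"dr": [0,0,0],"fingers": 255},
  {"linear": [0.097,0.272,-0.45],"dr": [0,0,0],"fingers": 255},
  {"linear": [0.097,0.272,-0.65],"dr": [0,0,0],"fingers": 255},
  {"linear": [0.097,0.272,-0.8],"dr": [0,0,0],"fingers": 255},
  {"linear": [0.097,0.272,-0.87],"dr": [0,0,0],"fingers": 255},
  {"linear": [0.097,0.272,-0.87],"dr": [0,0,0],"fingers": 255},
])

```text
t: 2.28
position: [0.5146, -0.1401, 0.0565]
orientation: [[0.304, 0.953, -0.002], [0.953, -0.304, -0.0], [-0.001, -0.002, -1.0]]
ft_force: [0.6, 0.2, 0.6]
width: -0.0
grip_force: 0.0
```

>>> apply_moves([
  {"linear": [0,0,-0.03],"dr": [0,0,0],"fingers": 255},
  {"linear": [0,0,-0.05],"dr": [0,0,0],"fingers": 255},
  {"linear": [0,0,-0.065],"dr": [0,0,0],"fingers": 255},
  {"linear": [0,0,-0.065],"dr": [0,0,0],"fingers": 255},
])

```text
t: 2.78
position: [0.5164, -0.1389, 0.0451]
orientation: [[0.301, 0.954, 0.002], [0.954, -0.301, -0.001], [-0.0, 0.002, -1.0]]
ft_force: [-1.0, -0.7, 3.5]
width: 0.005
grip_force: 2.2
```

>>> apply_moves([
  {"linear": [0,0,-0.02],"dr": [0,0,0],"fingers": 255},
  {"linear": [0,0,-0.035],"dr": [0,0,0],"fingers": 255},
  {"linear": [0,0,-0.05],"dr": [0,0,0],"fingers": 255},
  {"linear": [0,0,-0.05],"dr": [0,0,0],"fingers": 255},
])

```text
t: 3.28
position: [0.5169, -0.1388, 0.0388]
orientation: [[0.301, 0.954, 0.0], [0.954, -0.301, -0.002], [-0.002, 0.001, -1.0]]
ft_force: [-7.9, 1.2, 27.6]
width: -0.001
grip_force: 13.9
```

The button is fully down at z = 0.0388 with 27 N on it. Now I'll push along the bed at +y = (0.304, 0.953).

>>> apply_moves([
  {"linear": [0.01,0.03,0.005],"dr": [0,0,0],"fingers": 255},
  {"linear": [0.021,0.07,0.005],"dr": [0,0,0],"fingers": 255},
  {"linear": [0.036,0.12,0.005],"dr": [0,0,0],"fingers": 255},
  {"linear": [0.051,0.17,0.005],"dr": [0,0,0],"fingers": 255},
  {"linear": [0.067,0.22,0.005],"dr": [0,0,0],"fingers": 255},
  {"linear": [0.067,0.22,0.005],"dr": [0,0,0],"fingers": 255},
])

```text
t: 4.03
position: [0.531, -0.0937, 0.0389]
orientation: [[0.3, 0.954, 0.003], [0.954, -0.3, -0.001], [-0.0, 0.003, -1.0]]
ft_force: [-4.8, 1.9, 19.0]
width: -0.001
grip_force: 10.0
```

```bash
python3 - <<'E'
from h import *
p,d=env.grab_frame("wrist"); cv2.imwrite("pics/w2.png",p[:,:,::-1])
E
```

```text
(no output)
```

View pics/w2.png

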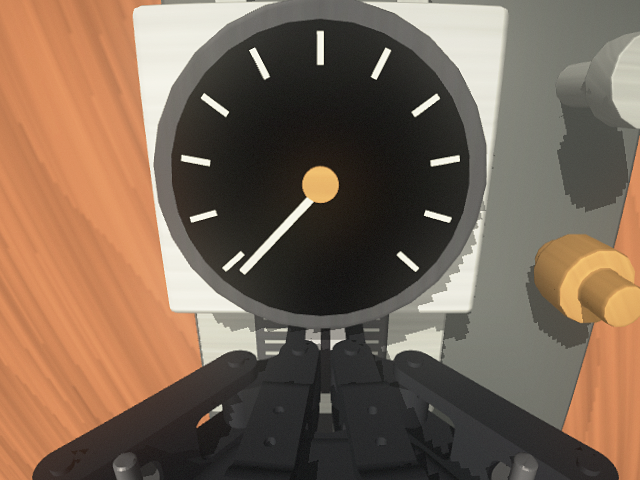

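The gauge centre is at (320,185) and the finger is on the ribbed pad behind the block, with the snubber at (580,280). The carriage is moving with the tool, with about 88 mm still to go.

>>> apply_moves([
  {"linear": [0.015,0.05,0],"dr": [0,0,0],"fingers": 255},
  {"linear": [0.03,0.1,0],"dr": [0,0,0],"fingers": 255},
  {"linear": [0.045,0.15,0],"dr": [0,0,0],"fingers": 255},
  {"linear": [0.06,0.2,0],"dr": [0,0,0],"fingers": 255},
  {"linear": [0.075,0.25,0],"dr": [0,0,0],"fingers": 255},
  {"linear": [0.09,0.3,0],"dr": [0,0,0],"fingers": 255},
  {"linear": [0.105,0.345,0],"dr": [0,0,0],"fingers": 255},
  {"linear": [0.105,0.345,0],"dr": [0,0,0],"fingers": 255},
])

```text
t: 5.08
position: [0.5528, -0.0244, 0.039]
orientation: [[0.3, 0.954, 0.005], [0.954, -0.3, -0.0], [0.001, 0.005, -1.0]]
ft_force: [-4.2, 0.6, 18.1]
width: -0.001
grip_force: 8.6
```

>>> apply_moves([
  {"linear": [0.009,0.03,0],"dr": [0,0,0],"fingers": 255},
  {"linear": [0.015,0.05,0],"dr": [0,0,0],"fingers": 255},
  {"linear": [0.021,0.07,0],"dr": [0,0,0],"fingers": 255},
  {"linear": [0.021,0.07,0],"dr": [0,0,0],"fingers": 255},
])

```text
t: 5.58
position: [0.5568, -0.0117, 0.0389]
orientation: [[0.301, 0.954, 0.004], [0.954, -0.301, -0.001], [0.0, 0.005, -1.0]]
ft_force: [-3.6, -0.8, 17.5]
width: -0.002
grip_force: 8.7
```

>>> apply_moves([
  {"linear": [0.007,0.022,0],"dr": [0,0,0],"fingers": 255},
  {"linear": [0.014,0.045,0],"dr": [0,0,0],"fingers": 255},
  {"linear": [0.014,0.045,0],"dr": [0,0,0],"fingers": 255},
])

```text
t: 5.95
position: [0.5574, -0.01, 0.0388]
orientation: [[0.305, 0.952, -0.001], [0.952, -0.305, -0.01], [-0.01, 0.002, -1.0]]
ft_force: [-7.4, -9.3, 22.2]
width: 0.004
grip_force: 11.2
```

The tool has stopped after about 135 mm and the opposing force is building, so it looks to be at the stop. I'll push a little harder to make sure it seats.

>>> apply_moves([
  {"linear": [0.007,0.022,0],"dr": [0,0,0],"fingers": 255},
  {"linear": [0.012,0.04,0],"dr": [0,0,0],"fingers": 255},
  {"linear": [0.012,0.04,0],"dr": [0,0,0],"fingers": 255},
])

```text
t: 6.32
position: [0.5574, -0.0098, 0.0387]
orientation: [[0.309, 0.951, -0.008], [0.951, -0.309, -0.019], [-0.021, -0.001, -1.0]]
ft_force: [-11.5, -19.1, 28.3]
width: 0.0
grip_force: 15.7
```

```bash
python3 - <<'E'
from h import *
p,d=env.grab_frame("top"); p=p[140:285,245:450,::-1]; cv2.imwrite("pics/crop2.png",cv2.resize(p,None,fx=3.8,fy=3.8,interpolation=2))
E
```

```text
(no output)
```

View pics/crop2.png

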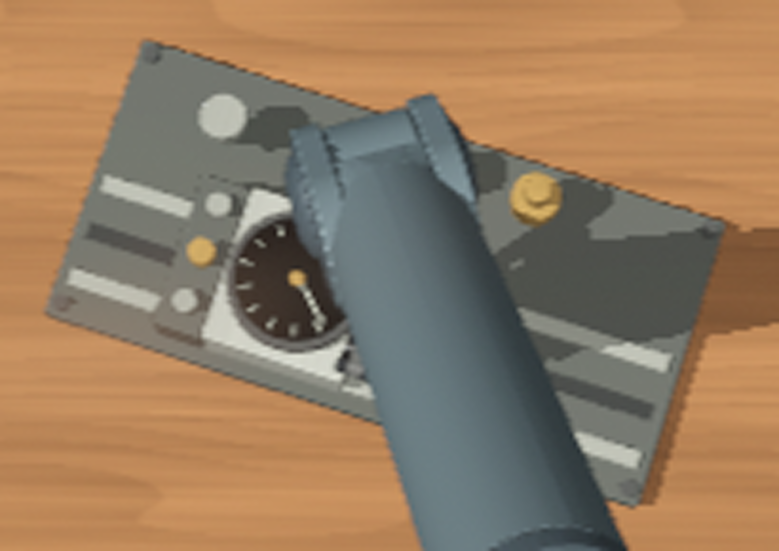

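The view shows the block against the stop and the other fittings where they were. I'll ease the push while keeping some forward bias, lift straight up, then back away.

>>> apply_moves([
  {"linear": [-0.01,-0.033,0],"dr": [0,0,0],"fingers": 255},
  {"linear": [-0.01,-0.033,0.03],"dr": [0,0,0],"fingers": 255},
  {"linear": [-0.01,-0.033,0.06],"dr": [0,0,0],"fingers": 255},
  {"linear": [-0.012,-0.04,0.1],"dr": [0,0,0],"fingers": 255},
  {"linear": [-0.03,-0.1,0.15],"dr": [0,0,0],"fingers": 255},
  {"linear": [-0.05,-0.16,0.3],"dr": [0,0,0],"fingers": 255},
  {"linear": [-0.05,-0.16,0.55],"dr": [0,0,0],"fingers": 255},
  {"linear": [-0.05,-0.3,0.8],"dr": [0,0,0],"fingers": 255},
  {"linear": [-0.05,-0.5,0.9],"dr": [0,0,0],"fingers": 255},
  {"linear": [-0.05,-0.8,0.9],"dr": [0,0,0],"fingers": 255},
  {"linear": [-0.05,-1.0,0.9],"dr": [0,0,0],"fingers": 255},
  {"linear": [-0.05,-1.0,0.9],"dr": [0,0,0],"fingers": 255},
])

```text
t: 7.88
position: [0.5483, -0.2001, 0.2156]
orientation: [[0.309, 0.951, 0.001], [0.951, -0.309, -0.002], [-0.002, 0.001, -1.0]]
ft_force: [-0.3, 0.9, -0.3]
width: 0.0
grip_force: 0.0
```

```bash
python3 - <<'E'
from h import *
p,d=env.grab_frame("top"); q=p[140:285,245:450,::-1]; cv2.imwrite("pics/crop3.png",cv2.resize(q,None,fx=3.8,fy=3.8,interpolation=2))
T=env.camera_params("top")["T"]
def hz(u,v):
    w0=pix2w("top",(u,v),0); w1=pix2w("top",(u,v),.1)
    z=np.median(d[v-1:v+2,u-1:u+2]); c0=(np.linalg.inv(T)@[*w0,1])[2]; c1=(np.linalg.inv(T)@[*w1,1])[2]
    return .1*(z-c0)/(c1-c0)
g=pix2w("top",(245+297/3.8,140+278/3.8),.078); b=g[:2]-.077*np.array([.304,.9527])
c=env.camera_params("top"); k=np.linalg.inv(T)@[*b,.047,1]; u=int(c["fx"]*k[0]/k[2]+c["cx"]);v=int(c["fy"]*k[1]/k[2]+c["cy"])
print(u,v,"button height",hz(u,v),"deck",hz(u+8,v+4))
E
```

```text
351 225 button height 0.04481605441236867 deck 0.0398578443570835
```

View pics/crop3.png

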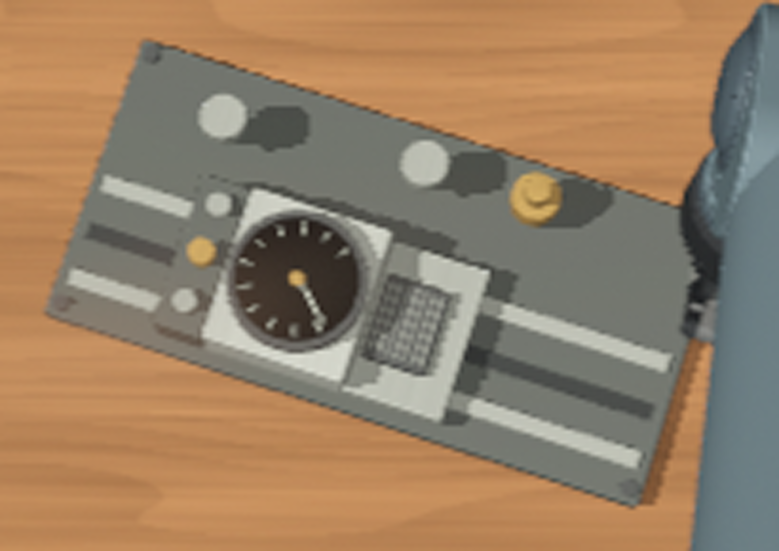

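The block is against the stop and the fittings are undisturbed. I'll compare the button's height above the deck with the first frame, to check that it came fully up.

```bash
python3 - <<'E'
from h import *
d0=np.load("pics/top1.npy"); D=[env.grab_frame("top")[1] for _ in range(5)]; d1=np.median(D,0)
c=env.camera_params("top");T=c["T"]
def H(d,u,v,r=3):
    o=[]
    for a in range(u-r,u+r+1):
        for b in range(v-r,v+r+1):
            k=np.linalg.inv(T)
            z0=(k@[*pix2w("top",(a,b),0),1])[2]; z1=(k@[*pix2w("top",(a,b),.1),1])[2]; o.append(.1*(d[b,a]-z0)/(z1-z0))
    return np.median(o)
print("start: button",H(d0,403,241),"deck",H(d0,414,246,1),"gauge",H(d0,374,230))
print("now: button",H(d1,352,226),"deck",H(d1,245+455//4+5,140+ 345//4+4,1),"gauge",H(d1,323,213))
E
```

```text
start: button 0.04535347225323392 deck 0.0366526877026494 gauge 0.07564070789241177
now: button 0.04596983031623855 deck 0.036219140435209504 gauge 0.0751903428283168
```

The button is as high as it was at the start, so it is fully up and the carriage is locked. Handing in.

```bash
python3 -c "
from cell import env; print(env.sign_off())"
```

```text
the job is handed in; nothing more can be done
None
```

I pushed the carriage home against the stop with the button held down. The button then sprang fully up, the other fittings look undisturbed in the last top view, and the job is handed in (no verdict was returned).

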